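# Lock the slicing board's swing fence with its thumbscrew

## Task

The blue swing fence of the white slicing board has been left loose. Swing it back along the middle of the board until the oblong hole in the fence lies over the round hole in the board, then take the red-headed thumbscrew out of the rack and put it down through both holes until its steel collar sits flat on the fence. Leave the black-headed thumbscrew, which is too short, in the rack.

Things in the scene. Friction and masses are not known exactly. Their poses are not given: they have to be found in the camera images.
- lock_hole (a point): Centre of the mouth of the round hole in the white board (fixed, 270 x 200 mm, top 38 mm above worktop, turned up to 12 deg). Hole 24 mm wide, mouth bevelled 4 mm, right through the 30 mm board, 8 mm of air below. Axes are the board's: x away from the robot along the 270 mm side, y left, z up. The fence's upright pivot axis is at x = +120 mm, y = 0 in this frame.
- fence (a joint): Swing of the blue fence bar on its upright pivot, rad: 0 with its hole centred over the board's hole (bar then runs from pivot towards the board's -x); positive swings the near, free end to the right (-y). No stop at 0; stays where left; about 1.3 N at the knob moves it. Bar 60 mm wide, top 49 mm above worktop; its hole, 120 mm from the pivot, is 24 mm along the bar by 37 mm across it.
- fence_grip (a point): Point to grip on the axis of the black upright round knob near the fence's free end, 200 mm from the pivot and 74 mm above the worktop. The knob is 24 mm across (foot 28 mm) and rises from the fence's top at 49 mm to 89 mm above the worktop. It is fixed to the fence; x points along the bar to the pivot, z up.
- red_screw: Red-headed thumbscrew, upright in either rack hole. Origin at the stem's tip, z up. Stem 14 mm across, 40 mm long (last 10 mm taper to 6); steel collar 46 mm across at 40-44 mm above the tip; round head 30 mm across at 44-82 mm. 60 g. Drops in without turning (no threads). Tip is 6 mm above the worktop in the rack (collar on rack top at 46 mm), 9 mm when home in the fence.
- black_screw: Thumbscrew with a black head, otherwise alike but its stem is only 20 mm long; in the rack's other hole, 100 mm from the red one; to be left alone. Origin at the tip of its stem, z up. The rack is a fixed dark steel block 170 x 64 x 46 mm, left of the board. A ladle hangs behind the gap between them (near x 0.65, y 0.15 m): travel across well in front of it.
Not all that is in view belongs to the job. What is shaped like the red_screw but orange is not meant.

How it is judged:
At the end, for the whole second after the job is handed in: The red thumbscrew stands through the fence's oblong hole and the board's round hole, home: its tip is 24 to 34 mm below the board's top and within 12 mm of the hole's axis, it leans less than 10 degrees and is at rest; the fence is within 0.15 rad of the lined-up position (value of joint fence between -0.15 and 0.15 rad and horizontal distance between red_screw and lock_hole below 0.012 m and z of red_screw in the frame of lock_hole between -0.034 and -0.024 m and angle between red_screw's own z axis and vertical below 0.175 rad and linear speed of red_screw below 0.02 m/s); the robot touches nothing.
It fails at once if the black thumbscrew is moved more than 30 mm (distance of black_screw from where it was at the start of the episode above 0.03 m).
It also fails if it takes over 59 s, if anything falls off the work surface, if the arm or the gripper's body presses on something with over 40 N, if the wrist force passes 120 N, or if a joint passes its speed limit or range.

## Robot

A 7-joint arm with a two-finger parallel gripper is mounted at the origin on a cart in front of the work surface, level with it; the furniture and walls round the work are solid. World frame = base frame: x ahead of the robot, y to its left, z up, the work surface at z = 0. Lengths are in m, angles in rad, forces in N, time in s.
With the tool pointing down it reaches from about 0.425 to 0.825 m from the base axis. Payload 3.6 kg.
Tool frame: the origin (TCP) lies where the fingers leave the gripper's body, on its centre line; the fingertips stand 73 mm ahead of it and the grasp point (between the pads) lies 54 mm ahead of it; z points along the fingers, y is the line along which they close (so a half turn about z gives the same grasp; the last joint's range is limited). The gripper opens to 85 mm and grips with 20 to 120 N. Pads are 22 mm wide; open, the fingers measure 114 mm over their backs; the gripper's body (76 mm by 85 mm) begins 54 mm behind the grasp point. The pads swing forward as they close: fully open they stand 13 mm farther back than shut.
Start: joints at [1.157, 0.615, -0.013, 1.423, 0.008, 1.103, -0.04], TCP at [0.245, -0.602, 0.304] pointing down, gripper open.
Joint ranges: [-3.12, 3.12], [-0.3, 2.06], [-1.34, 1.32], [0.26, 2.42], [-1.36, 4.5], [0.01, 1.98], [-2.84, 2.84]. Speed limits (rad/s): [2.79, 2.79, 3.14, 3.14, 3.14, 3.14, 3.14].

## Interface

Orientations are given as a unit quaternion [x, y, z, w].
In Python, from station import arm, snapshot, camera_info, ticket gives the robot as it stands. Calls block until the motion is done:
- arm.movep(position, orientation): joint-space move of the TCP to a pose.
- arm.line_to(position, velocity=0.15, ori=None): straight line of the TCP; ori=None keeps the orientation; velocity is the mean speed in m/s.
- arm.move_j(angles): joint-space move.
- arm.move_gripper(opening, effort=None): opening from 0.0 (shut) to 1.0 (fully open); effort is the grip in N (None keeps the last); returns when the fingers have stopped.
- arm.pause(seconds).
- arm.ik(position, orientation): joint angles nearest the present ones, or None.
- snapshot(name): name is "scene" or "side" or "wrist"; returns the picture (384x512x3 uint8, blue, green, red); there is no depth.
- camera_info(name): a dict with "fx", "fy", "cx", "cy" (pixels), "R" (3x3) and "t" (3): a world point X has camera coordinates R X + t; the wrist camera has in their place "T_tool_cam" (4x4, takes a point from camera to tool coordinates, whose origin is the TCP and whose axes are the flange's). Camera axes: x right, y down, z forward; pixel columns grow to the right and rows downward; lengths in m; the calibration is good to about 2 mm. The wrist camera is an equidistant fisheye: a pixel r from the principal point sees the ray r / f radians off the axis. A picture is of the moment at which its call begins: read the wrist's pose just before it. camera_info takes no time and is no camera call.
A pose or a line that the arm cannot do raises arm.MotionError and nothing moves.
- ticket.finish_job(): hands the job in; it is judged then, once.
Readings, each from a call of its own:
- arm.read_time(): time.
- arm.read_joint_positions(): joint angles.
- arm.read_dq(): joint speeds.
- arm.read_effort(): joint torques, N m.
- arm.read_tool_pos(): TCP position.
- arm.read_eef_rot(): TCP orientation.
- arm.read_ft_force(): force on the tool from outside, world axes, zero at the start.
- arm.read_wrist_torque(): the same for the moment, N m.
- arm.read_opening(): opening from 0.0 (shut) to 1.0 (fully open).
- arm.read_finger_force(): force on a finger pad.
Only numpy, scipy, OpenCV 4.12 (cv2) and the standard library are available. Lean on these libraries where they do the work, as an engineer would, in place of code of your own. Each camera call takes 0.05 s, during which the arm holds its last target. There are 200 camera calls.

## Working session

There is one attempt and no reset: what is moved stays moved. The work goes in short steps, each a Python script; the robot and the scene stay as the last script left them, time stands still between calls to the robot, and variables do not carry over. Pictures are saved under pics/ and viewed, at most 10 in all, crops included, and the job is handed in when it is done.

```bash
mkdir -p pics
python3 - <<'E'
from station import arm,snapshot,camera_info
import cv2,numpy as np
for n in("scene","side"):
    cv2.imwrite(f"pics/{n}0.png",cv2.resize(snapshot(n),(800,600)))
    c=camera_info(n);print(n,c["fx"],c["cx"],c["cy"],np.round(-np.array(c["R"]).T@c["t"],3),np.round(c["R"],2).tolist())
c=camera_info("wrist");print(c)
print(arm.read_time(),arm.read_eef_rot(),arm.read_tool_pos())
E
```

```text
scene 425.7715176223973 262.93037317739817 201.79082358142108 [-0.022  0.504  0.807] [[-0.53, -0.85, -0.0], [-0.63, 0.39, -0.67], [0.57, -0.36, -0.74]]
side 375.0116837379465 252.68827665590823 187.4361436753848 [0.189 0.983 0.494] [[-0.93, -0.37, -0.02], [-0.14, 0.41, -0.9], [0.34, -0.83, -0.43]]
{'fx': 297.3186396354542, 'fy': 297.3186396354542, 'cx': 257.53789096733385, 'cy': 194.5663831785954, 'T_tool_cam': array([[-8.38872120e-04, -9.51776948e-01, -3.06789729e-01,
         7.88759356e-02],
       [ 9.99999648e-01, -8.01051061e-04, -2.49193125e-04,
        -7.47330294e-04],
       [-8.57796636e-06, -3.06789830e-01,  9.51777285e-01,
        -6.97162036e-02],
       [ 0.00000000e+00,  0.00000000e+00,  0.00000000e+00,
         1.00000000e+00]])}
0.1 [ 9.81348107e-01  1.92235586e-01 -2.25340250e-04 -1.14947042e-03] [ 0.24502629 -0.60148381  0.30283786]
```

View pics/scene0.png

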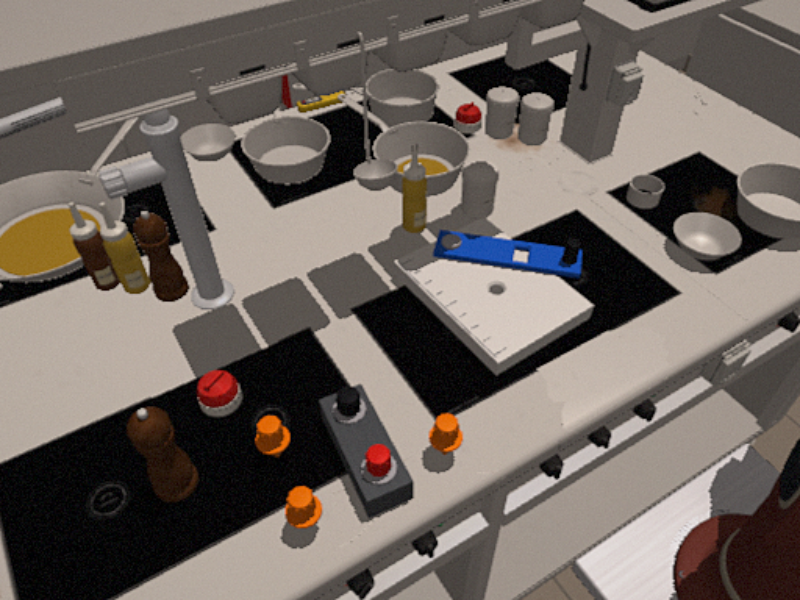

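View pics/side0.png

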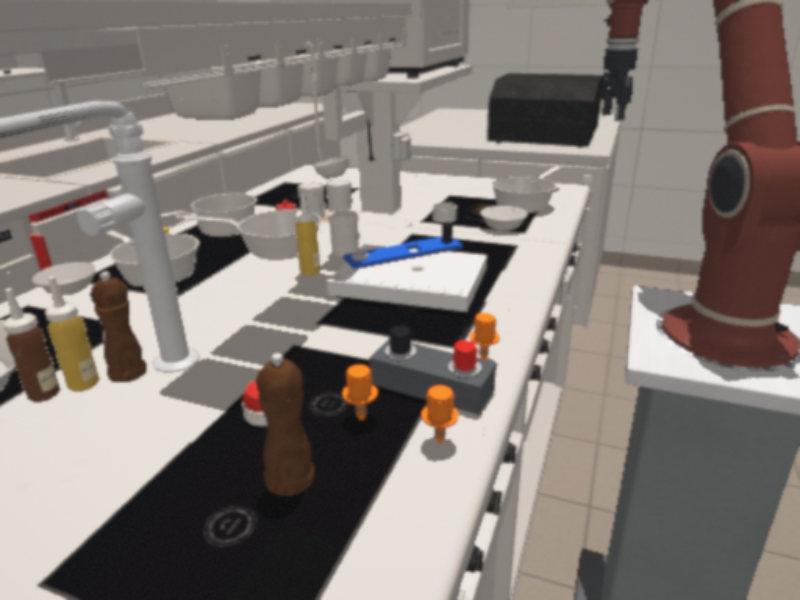

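The scene view (800x600) shows the red head at (378,460), black head (348,403), board hole (497,288), fence pivot about (452,241), fence hole (521,256) and knob (571,250). Orange decoys stand near the rack.

```bash
cat > h.py <<'E'
from station import arm,snapshot,camera_info,ticket
import cv2,numpy as np
from scipy.spatial.transform import Rotation as Ro
def ray(n,u,v):
    c=camera_info(n)
    d=np.array([(u-c["cx"])/c["fx"],(v-c["cy"])/c["fy"],1.])
    R=np.array(c["R"]);return -R.T@np.array(c["t"]),R.T@d
def wray(u,v,p,q):
    c=camera_info("wrist");x=(u-c["cx"])/c["fx"];y=(v-c["cy"])/c["fy"];r=np.hypot(x,y)+1e-9
    T=c["T_tool_cam"];R=Ro.from_quat(q).as_matrix()
    return np.array(p)+R@T[:3,3],R@T[:3,:3]@np.array([np.sin(r)*x/r,np.sin(r)*y/r,np.cos(r)])
def plane(od,z):
    o,d=od;return o+d*(z-o[2])/d[2]
def tri(a,b):
    A=np.stack([a[1],-b[1]],1);s=np.linalg.lstsq(A,b[0]-a[0],rcond=None)[0]
    P,Q=a[0]+a[1]*s[0],b[0]+b[1]*s[1];return (P+Q)/2,np.linalg.norm(P-Q)
def blobs(m,amin=30):
    n,_,st,ce=cv2.connectedComponentsWithStats(m.astype(np.uint8));return [(ce[i],st[i]) for i in range(1,n) if st[i][4]>amin]
def hsv(im):
    return [x.astype(int) for x in cv2.split(cv2.cvtColor(im,cv2.COLOR_BGR2HSV))]
def red(im):
    h,s,v=hsv(im);return ((h<4)|(h>174))&(s>170)&(v>90)
def blue(im):
    h,s,v=hsv(im);return (h>100)&(h<125)&(s>150)&(v>60)
def down(yaw): # tool z down, tool y (closing line) at angle yaw in world
    y=np.array([np.cos(yaw),np.sin(yaw),0]);z=np.array([0,0,-1.]);return Ro.from_matrix(np.stack([np.cross(y,z),y,z],1)).as_quat()
E
python3 - <<'E'
from h import *
np.set_printoptions(precision=4,suppress=True)
for n in("scene","side"):
    im=snapshot(n)
    print(n,"red",[(np.round(c,1),s) for c,s in blobs(red(im))],"blue",[(np.round(c,1),s) for c,s in blobs(blue(im))])
k=.64
S=lambda u,v:ray("scene",u*k,v*k); D=lambda u,v:ray("side",u*k,v*k)
print("red",tri(S(378,460),D(465,356)),plane(S(378,460),.069))
print("black",tri(S(348,403),D(400,340)),plane(S(348,403),.069))
print("knob",tri(S(571,250),D(447,230)),plane(S(571,250),.069))
print("bhole",plane(S(497,288),.038))
print("fhole",plane(S(521,256),.049));print("pivot",plane(S(452,241),.049),tri(S(452,241),D(368,258)))
print("board corners",[plane(S(*p),.038) for p in((397,263),(498,370),(593,308))])
print(plane(S(403,228),0))
E
```

```text
scene red [(array([300.2,  72.1]), array([293,  66,  15,  13, 127], dtype=int32)), (array([138.7, 247.7]), array([126, 237,  26,  23, 445], dtype=int32)), (array([241.7, 292.3]), array([234, 284,  16,  21, 210], dtype=int32))] blue [(array([326.3, 162.3]), array([ 278,  148,   95,   30, 1367], dtype=int32))]
side red [(array([ 31.4, 135.8]), array([ 25, 133,  14,   7,  33], dtype=int32)), (array([ 25.8, 160.7]), array([ 21, 152,  11,  19, 113], dtype=int32)), (array([297. , 226.7]), array([290, 218,  14,  19, 216], dtype=int32)), (array([161.1, 253.7]), array([155, 245,  12,  17, 133], dtype=int32))] blue [(array([260.7, 159.8]), array([221, 152,  76,  19, 523], dtype=int32))]
red (array([0.3616, 0.313 , 0.0666]), np.float64(0.00040438424932230074)) [0.3606 0.3136 0.069 ]
black (array([0.4594, 0.3037, 0.067 ]), np.float64(0.002774722357211502)) [0.4564 0.3045 0.069 ]
knob (array([ 0.5266, -0.1465,  0.0748]), np.float64(0.0019506301741670864)) [ 0.5297 -0.1511  0.069 ]
bhole [ 0.5468 -0.0159  0.038 ]
fhole [ 0.5777 -0.0879  0.049 ]
pivot [ 0.6702 -0.0113  0.049 ] (array([ 0.6537, -0.0036,  0.0563]), np.float64(0.014520946390477473))
board corners [array([0.6833, 0.0911, 0.038 ]), array([0.412 , 0.0837, 0.038 ]), array([ 0.4311, -0.1176,  0.038 ])]
[0.7933 0.0122 0.    ]
```

Run:
```python
from h import *
np.set_printoptions(precision=4,suppress=True)
arm.movep([.54,-.06,.33],down(0))
p,q=arm.read_tool_pos(),arm.read_eef_rot();im=snapshot("wrist");np.savez("w1",p=p,q=q,im=im)
cv2.imwrite("pics/w1.png",cv2.resize(im,(800,600)));print(arm.read_time(),p,q)
print([(c,s) for c,s in blobs(blue(im))])
```

```text
2.4583 [ 0.54   -0.0617  0.3298] [ 0.7082  0.706  -0.0005  0.0002]
[(array([307.3226, 179.5681]), array([ 224,   97,  166,  163, 7206], dtype=int32))]
```

View pics/w1.png

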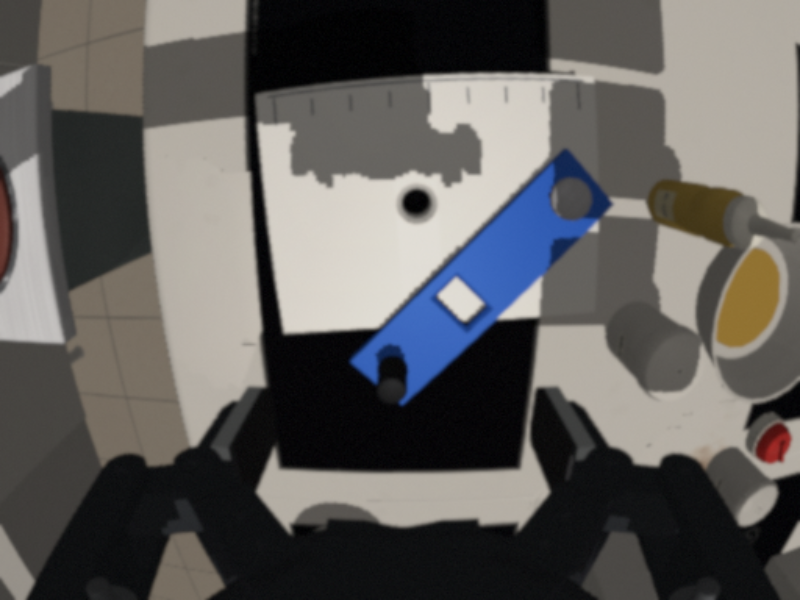

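Wrist view: board hole at (417,203), pivot washer (572,199), fence hole (461,300), knob top (391,389).

Run:
```python
from h import *
np.set_printoptions(precision=4,suppress=True)
w=np.load("w1.npz");W=lambda u,v:wray(u*.64,v*.64,w["p"],w["q"])
for n,u,v,z in(("lock",417,203,.038),("pivot",572,199,.050),("fhole",461,300,.047),("knobtop",391,390,.089),("c1",256,93,.038),("c2",283,334,.038),("c3",595,80,.038)):
    print(n,plane(W(u,v),z))
```

```text
lock [ 0.5513 -0.0168  0.038 ]
pivot [ 0.6726 -0.0094  0.05  ]
fhole [ 0.5865 -0.093   0.047 ]
knobtop [ 0.5308 -0.1509  0.089 ]
c1 [0.4255 0.0752 0.038 ]
c2 [ 0.4373 -0.1257  0.038 ]
c3 [0.6951 0.0895 0.038 ]
```

Run:
```python
from h import *
np.set_printoptions(precision=4,suppress=True)
y=.057;piv=np.array([.6718,-.0097]);a0=np.arctan2(.1415,.1418)
P=lambda a,z:[piv[0]-.2*np.cos(a),piv[1]-.2*np.sin(a),z]
Q=lambda a:down(a-np.pi/2)
arm.move_gripper(.8)
arm.movep(P(a0,.22),Q(a0));arm.line_to(P(a0,.129),.1)
print(arm.read_time(),arm.read_ft_force());arm.move_gripper(0,25);print(arm.read_opening(),arm.read_finger_force(),arm.read_ft_force())
for a in np.linspace(a0,y,10)[1:]:
    arm.line_to(P(a,.129),.08,Q(a));print(round(a,2),arm.read_ft_force(),arm.read_time())
arm.move_gripper(.8);arm.line_to(P(y,.22),.15)
arm.movep([.52,-.03,.33],down(0))
p,q=arm.read_tool_pos(),arm.read_eef_rot();im=snapshot("wrist");np.savez("w2",p=p,q=q,im=im)
cv2.imwrite("pics/w2.png",cv2.resize(im[60:260,140:400],None,fx=3,fy=3));print(arm.read_time(),arm.read_opening())
```

```text
4.4583 [-0.086  -0.477  -0.1086]
0.27494573941646233 24.672730872407556 [-0.0409 -0.5709  2.6864]
0.7 [-0.5043  0.0508  5.3525] 5.275
0.62 [-2.0565  0.4255  7.1113] 5.625
0.54 [-1.8366 -0.3287  6.6845] 5.975
0.46 [-2.1452 -0.5205  6.897 ] 6.325
0.38 [-1.7872  0.3942  7.6359] 6.675
0.3 [-1.27   -0.2207  8.0614] 7.025
0.22 [-2.4347  0.5044  7.5393] 7.375
0.14 [-2.98    0.2771  8.6165] 7.725
0.06 [-2.6426  0.1632  8.3394] 8.075
10.5667 0.8032696051809579
```

View pics/w2.png

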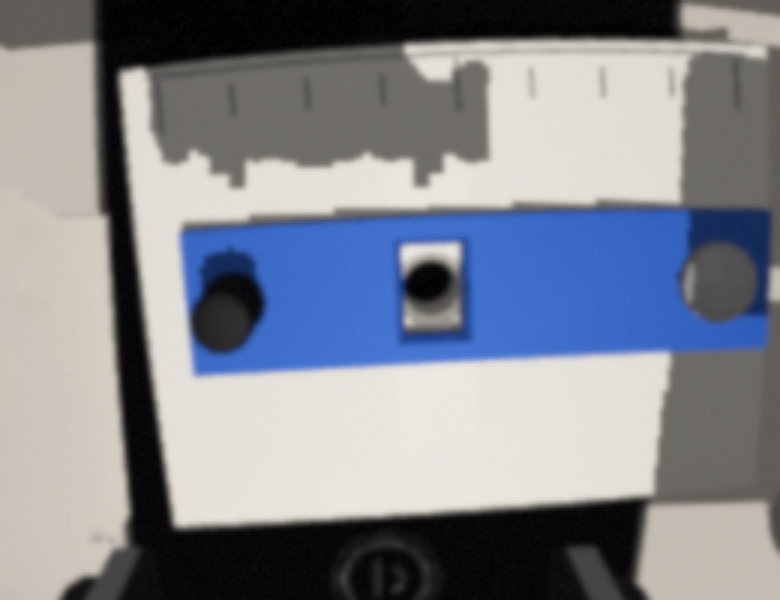

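The fence is lined up: the board hole at (432,282) shows inside the fence hole centred at (434,286). Next, the red screw.

Run:
```python
from h import *
np.set_printoptions(precision=4,suppress=True)
w=np.load("w2.npz")
for n,u,v,z in(("lock",432,283,.038),("fhole",433.5,286,.047)):print(n,plane(wray(140+u/3,60+v/3,w["p"],w["q"]),z))
arm.movep([.40,.20,.30],down(np.pi/2))
arm.movep([.3615,.313,.26],down(np.pi/2))
p,q=arm.read_tool_pos(),arm.read_eef_rot();im=snapshot("wrist")
cv2.imwrite("pics/w3.png",cv2.resize(im,(800,600)));print(arm.read_time(),p)
for c,s in blobs(red(im)):print(c,s,plane(wray(*c,p,q),.08))
```

```text
lock [ 0.5513 -0.0148  0.038 ]
fhole [ 0.5512 -0.0144  0.047 ]
12.2 [0.3623 0.3126 0.2595]
[257.6124 190.0671] [241 171  34  39 983] [0.3598 0.3131 0.08  ]
```

View pics/w3.png

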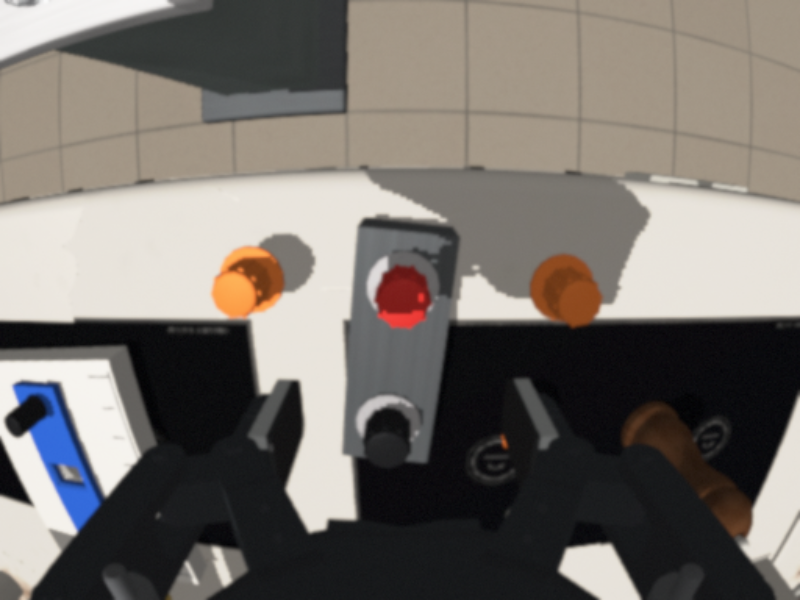

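Wrist view: red head at (403,297), about (0.3605, 0.313). The orange decoys are about 85 mm either side and clear of the partly open fingers. Grasping it.

Run:
```python
from h import *
np.set_printoptions(precision=4,suppress=True)
q=down(np.pi/2)
arm.move_gripper(.62)
arm.line_to([.3605,.313,.20],.15,q);arm.line_to([.3605,.313,.128],.08)
print(arm.read_ft_force());arm.move_gripper(0,40);print(arm.read_opening(),arm.read_finger_force(),arm.read_ft_force())
arm.line_to([.3605,.313,.26],.12);print(arm.read_ft_force(),arm.read_opening())
arm.movep([.43,.17,.27],q);arm.movep([.5513,-.0155,.26],down(np.pi/2+.057))
arm.line_to([.5513,-.0155,.19],.1)
p,qq=arm.read_tool_pos(),arm.read_eef_rot();im=snapshot("wrist");print(p,arm.read_time())
cv2.imwrite("pics/w4.png",cv2.resize(im,(800,600)))
```

```text
[-0.081   0.6728 -0.3796]
0.3365259107781444 39.55704960040748 [ 0.0866 -0.412   5.2919]
[ 0.6097  0.4452 -1.134 ] 0.33603728934180727
[ 0.5517 -0.0151  0.1906] 18.1583
```

View pics/w4.png

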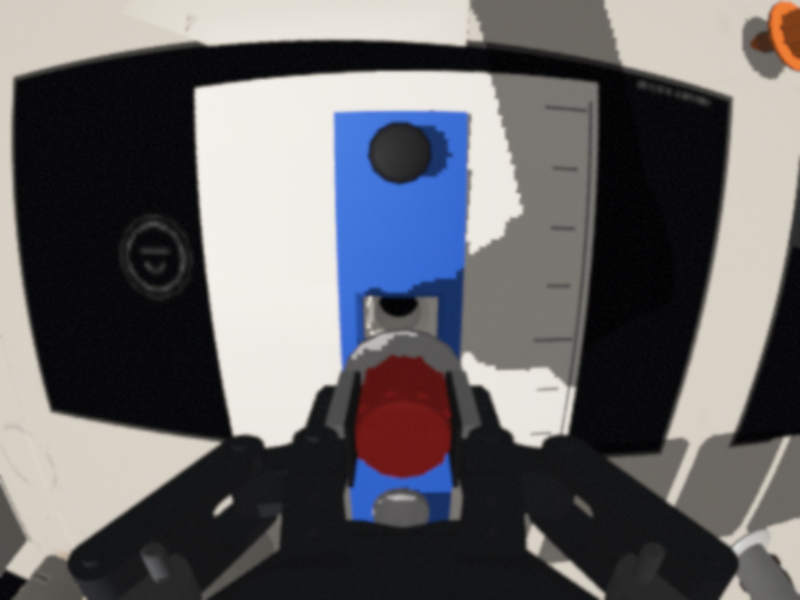

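The screw hangs upright in the grip at column 403 and the hole is at about column 398, so the offset is 1–2 mm. Lowering it.

Run:
```python
from h import *
np.set_printoptions(precision=4,suppress=True)
x,y=.5513,-.0163
arm.line_to([x,y,.175],.08)
z=.175
while z>.1315:
    z-=.004;arm.line_to([x,y,z],.04);f=arm.read_ft_force();print(round(z,4),f,arm.read_tool_pos())
    if f[2]>12 or np.hypot(*f[:2])>12:break
print(arm.read_opening(),arm.read_time())
snap=lambda n,f:cv2.imwrite(f,n)
im=snapshot("wrist");cv2.imwrite("pics/w5.png",cv2.resize(im[150:384,120:400],None,fx=2.5,fy=2.5))
```

```text
0.171 [-0.371   0.4309 -0.3118] [ 0.5513 -0.0163  0.1708]
0.167 [-0.0136 -0.0461 -0.4465] [ 0.5512 -0.0164  0.1668]
0.163 [ 0.1162  0.2238 -1.1267] [ 0.5511 -0.0163  0.1627]
0.159 [-0.9812  0.3329 -0.7347] [ 0.5511 -0.0164  0.1587]
0.155 [ 0.0894  0.2594 -0.6839] [ 0.5511 -0.0163  0.1547]
0.151 [-0.6542  0.2704 -0.748 ] [ 0.5511 -0.0163  0.1507]
0.147 [-0.6123 -0.1949 -1.1463] [ 0.5511 -0.0164  0.1467]
0.143 [-0.2236  0.4141 -0.4157] [ 0.5511 -0.0164  0.1427]
0.139 [-0.0671  0.0323 -1.2782] [ 0.5511 -0.0164  0.1387]
0.135 [-0.2696 -0.2224 -0.2559] [ 0.5511 -0.0163  0.1347]
0.131 [-0.5031 -1.5299  4.8758] [ 0.5519 -0.0161  0.1316]
0.33911661051832825 21.25
```

Contact came at the expected home height, with no earlier snag. I'll release, retreat and check.

Run:
```python
from h import *
np.set_printoptions(precision=4,suppress=True)
arm.move_gripper(.62);p=arm.read_tool_pos();arm.line_to([p[0],p[1],.25],.1)
arm.movep([.47,-.02,.33],down(0))
a=snapshot("wrist");b=snapshot("side");p,q=arm.read_tool_pos(),arm.read_eef_rot()
for c,s in blobs(red(a)):print(c,s,plane(wray(*c,p,q),.078))
cv2.imwrite("pics/f.png",np.vstack([cv2.resize(a[40:280,120:420],(600,480))[:300],cv2.resize(b[120:270,180:480],(600,300))]))
print(arm.read_time(),arm.read_ft_force())
```

```text
[331.7385 170.2424] [319 157  26  27 524] [ 0.5537 -0.0151  0.078 ]
[506.4044 299.1691] [500 291  12  16 136] [ 0.9437 -0.2532  0.078 ]
24.275 [ 0.9761 -0.7687 -0.5323]
```

View pics/f.png

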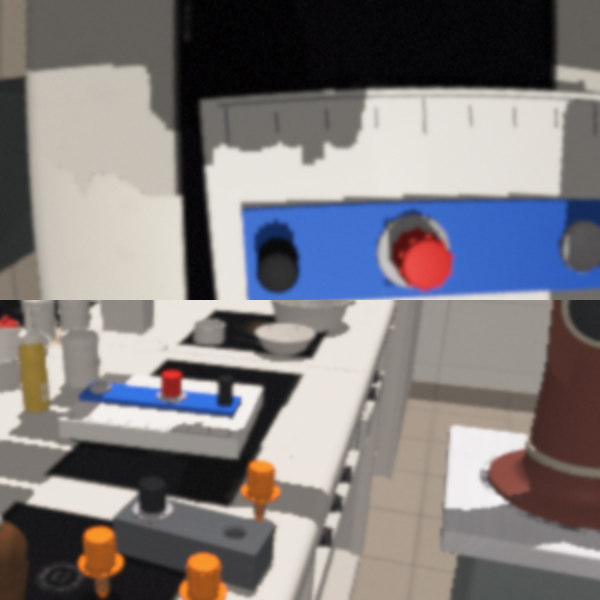

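The collar at (415,250) sits flat on the fence and the screw is upright. In the lower view the black screw is still in the rack at (152,495), and the arm is clear of everything.

```bash
python3 -c "
from station import ticket
print(ticket.finish_job())"
```

```text
the job is handed in; nothing more can be done
None
```

The job is handed in at about 24 s of the 59 s: in the last pictures the fence is lined up, the red thumbscrew stands home through both holes, and the black one is still in the rack; no verdict was returned.

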